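# Mark the worn vibration mount

## Robot

A 6-joint arm with a two-finger parallel gripper is mounted at the origin on a cart in front of the work surface, level with it; the furniture and walls round the work are solid. World frame = base frame: x ahead of the robot, y to its left, z up, the work surface at z = 0. Lengths are in m, angles in rad, forces in N, time in s.
With the tool pointing down it reaches from about 0.325 to 0.9 m from the base axis. Payload 6.1 kg.
Tool frame: the origin (TCP) lies between the finger pads; the fingertips stand 8 mm ahead of it and the grasp point (between the pads) lies 11 mm behind it; z points along the fingers, y is the line along which they close (so a half turn about z gives the same grasp; the last joint's range is limited). The gripper opens to 87 mm and grips with 3 to 60 N. Pads are 19 mm wide; open, the fingers measure 117 mm over their backs; the gripper's body (75 mm by 190 mm) begins 51 mm behind the grasp point.
Start: joints at [1.222, 0.22, 1.526, -0, 1.395, -0.126], TCP at [0.138, 0.61, 0.231] pointing down, gripper open.
Joint ranges: [-2.98, 2.98], [-0.91, 2.08], [0.09, 2.57], [-1.24, 4.39], [0.2, 2.65], [-2.68, 2.68]. Speed limits (rad/s): [2.57, 2.57, 3.01, 3.14, 3.14, 3.14].

## Interface

Orientations are given as a unit quaternion [w, x, y, z].
In Python, from station import * gives the robot as it stands.
- The arm moves only by the tool servo_tool, never from a script. Its argument "motion" is a list of rows, each a list of 2 entries, a list of its own where there are three numbers: the shift along the tool's x, y, z in mm, then the turn, a rotation vector about the tool's x, y, z in rad. A call has 1 to 12 rows; each row shifts and turns the commanded pose from where the row before left it, along the tool's axes as they then stand; what a row does not reach is not made up. A row lasts 1/12 s, in which the tool goes at most 41.7 mm and 7.16 degrees, less where a joint would pass 70% of its speed; a pose out of reach is approached as far as the arm can. A call with a gripper value outside its range is refused whole. "claw" is the closure, from 0 (fully open) to 1 (shut), set as the call begins (left out, the last holds). The fingers move at their own pace and stop on an object; "grip_force" is the grip in N (left out, the last holds). Time passes only in rows, so rows that do not move let the fingers close. It gives the time, the measured TCP pose, the force, the opening and the grip force at its end, in the units of the state.
- get_state(): the state, without advancing time (a new reading comes with each control period).
- snapshot(name): name is "scene" or "top" or "wrist"; returns a dict with "img" (400x640x3 uint8, red, green, blue), "vertical_fov" (degrees; the focal length in pixels is half the picture's height over the tangent of half this angle, whatever the lens; pixels are square), "cx", "cy" (the principal point, pixels), "T" (4x4, takes a point from camera to world coordinates). Camera axes: x right, y up, looking along -z (the intrinsics and any distortion apply to the point x, -y, -z); pixel columns grow to the right and rows downward; lengths in m; the calibration is good to about 2 mm. A picture is of the moment at which its call begins. There is no depth.
- close_job(): hands the job in; it is judged then, once.
The state is a dict: "time": time; "q": joint angles; "qd": joint speeds; "effort": joint torques, N m; "tcp_pos": TCP position; "tool_rot": TCP orientation; "ft_force": force on the tool from outside, world axes, zero at the start; "ft_torque": the same for the moment, N m; "width": opening from 0.0 (shut) to 1.0 (fully open); "finger_force": force on a finger pad.
Only numpy, scipy, OpenCV 4.12 (cv2) and the standard library are available. Lean on these libraries where they do the work, as an engineer would, in place of code of your own. Each camera call takes 0.05 s, during which the arm holds its last target. There are 200 camera calls.

## Task

The three spring mounts in a row on the worktop go back under the analyser, but one spring has gone weak. Press down the round pad of each mount in turn, from left to right as the robot sees them, to feel which is softest, then push that mount's white tag fully down and come clear, leaving the other two tags up. Use the fingertips only: do not lift, tip or shift the mounts, and leave everything else standing where it is.

Things in the scene. Friction and masses are not known exactly. Their poses are not given: they have to be found in the camera images.
- mount_a: one of three loose, outwardly identical spring mounts, 0.9 kg, base 100x56 mm, in a row about 135 mm apart; which stands where varies. Origin: centre of underside; x points away from the robot within 0.2 rad. Round pad centred at x = -20 mm on a cup 54 mm wide, 34 mm high; tag at x = +34 mm in a guide block 18x32 mm, 36 mm high
- mount_a_pad_top (a point): centre of the top face of this mount's round pad (44 mm across, black rubber top), 56 mm above the worktop when not pressed; moves with the pad
- mount_a_pad (a joint): how far this pad is pressed straight down, m: 0 = fully up, 0.012 = on its stop. It springs back when let go. The weak spring takes about 0.3 N per mm from the first touch and its free pad sags by 0.3 mm, too little to see; the other two sit firmly up at 0, give way at about 0.6 N and then take about 1.0 and 1.3 N per mm. Which is which cannot be seen
- mount_a_tag_top (a point): centre of the top face of this mount's tag: a white T-shaped slide with a flat head 14 mm (x) by 28 mm (y), 5 mm thick; its top stands level with the pad's, 56 mm above the worktop, when up; moves with the tag
- mount_a_tag (a joint): how far this tag is pushed straight down into its guide block, m: 0 = up (as it starts), 0.014 = fully down. Moving it takes about 3 N (more when fast) and it stays where it is left
- mount_b: one of three loose, outwardly identical spring mounts, 0.9 kg, base 100x56 mm, in a row about 135 mm apart; which stands where varies. Origin: centre of underside; x points away from the robot within 0.2 rad. Round pad centred at x = -20 mm on a cup 54 mm wide, 34 mm high; tag at x = +34 mm in a guide block 18x32 mm, 36 mm high
- mount_b_pad_top (a point): centre of the top face of this mount's round pad (44 mm across, black rubber top), 56 mm above the worktop when not pressed; moves with the pad
- mount_b_pad (a joint): how far this pad is pressed straight down, m: 0 = fully up, 0.012 = on its stop. It springs back when let go. The weak spring takes about 0.3 N per mm from the first touch and its free pad sags by 0.3 mm, too little to see; the other two sit firmly up at 0, give way at about 0.6 N and then take about 1.0 and 1.3 N per mm. Which is which cannot be seen
- mount_b_tag_top (a point): centre of the top face of this mount's tag: a white T-shaped slide with a flat head 14 mm (x) by 28 mm (y), 5 mm thick; its top stands level with the pad's, 56 mm above the worktop, when up; moves with the tag
- mount_b_tag (a joint): how far this tag is pushed straight down into its guide block, m: 0 = up (as it starts), 0.014 = fully down. Moving it takes about 3 N (more when fast) and it stays where it is left
- mount_c: one of three loose, outwardly identical spring mounts, 0.9 kg, base 100x56 mm, in a row about 135 mm apart; which stands where varies. Origin: centre of underside; x points away from the robot within 0.2 rad. Round pad centred at x = -20 mm on a cup 54 mm wide, 34 mm high; tag at x = +34 mm in a guide block 18x32 mm, 36 mm high
- mount_c_pad_top (a point): centre of the top face of this mount's round pad (44 mm across, black rubber top), 56 mm above the worktop when not pressed; moves with the pad
- mount_c_pad (a joint): how far this pad is pressed straight down, m: 0 = fully up, 0.012 = on its stop. It springs back when let go. The weak spring takes about 0.3 N per mm from the first touch and its free pad sags by 0.3 mm, too little to see; the other two sit firmly up at 0, give way at about 0.6 N and then take about 1.0 and 1.3 N per mm. Which is which cannot be seen
- mount_c_tag_top (a point): centre of the top face of this mount's tag: a white T-shaped slide with a flat head 14 mm (x) by 28 mm (y), 5 mm thick; its top stands level with the pad's, 56 mm above the worktop, when up; moves with the tag
- mount_c_tag (a joint): how far this tag is pushed straight down into its guide block, m: 0 = up (as it starts), 0.014 = fully down. Moving it takes about 3 N (more when fast) and it stays where it is left
- cup_0: bystander, to be left alone: small grey sample cup, 25 mm wide, 26 mm tall; origin at the centre of its underside
- cup_1: bystander, to be left alone: second such sample cup, 25 mm wide, 26 mm tall; origin at the centre of its underside
- bottle_e: bystander, to be left alone: small capped reagent bottle, 34 mm wide, 62 mm tall; origin at the centre of its underside
- strip_vial: bystander, to be left alone: capped vial of test strips, 37 mm wide, 66 mm tall; origin at the centre of its underside
- bottle_b: bystander, to be left alone: capped reagent bottle, 52 mm wide, 110 mm tall; origin at the centre of its underside
- stamp: bystander, to be left alone: rubber stamp with upright handle, 24x56x70 mm; origin at the centre of its underside
- timer: bystander, to be left alone: flat bench timer, 64x66x19 mm; origin at the centre of its underside

How it is judged:
By the outcome, as a careful person would: the job done as asked, in the order asked, and still so for the second after the job is handed in, with the robot touching nothing.
It also fails if it takes over 53 s, if anything falls off the work surface, if the arm or the gripper's body presses on something with over 40 N, if the wrist force passes 120 N, or if a joint passes its speed limit or range.

## Working session

There is one attempt and no reset: what is moved stays moved. The work goes in short steps, Python scripts to look and compute and a tool call to move; the robot and the scene stay as the last step left them, time stands still between calls to the robot, and variables do not carry over. Pictures are saved under pics/ and viewed, at most 10 in all, crops included, and the job is handed in when it is done.

Besides the shell and the picture viewer there is one more tool, called after ">>>" as name(argument=value, ...) on one line, values as JSON. servo_tool: Moves the arm, as the interface text tells. Its arguments: {"type":"object","properties":{"motion":{"type":"array","items":{"type":"array"}},"claw":{"type":"number"},"grip_force":{"type":"number"}},"required":["motion"]}

```bash
mkdir -p pics; python3 - <<'E'
from station import *
import cv2
for n in("scene","top"):
    s=snapshot(n); cv2.imwrite(f"pics/{n}0.png",s["img"][...,::-1]); print(n,{k:v for k,v in s.items() if k!="img"})
print(get_state())
E
```

```text
scene {'vertical_fov': 54.266872878115436, 'cx': 320.03927033345633, 'cy': 201.64797046331526, 'T': array([[ 0.81136167,  0.3261764 , -0.48507854,  0.19081486],
       [-0.58446989,  0.46593784, -0.66430179, -0.7461012 ],
       [ 0.00933688,  0.82250282,  0.56868439,  0.53391086],
       [ 0.        ,  0.        ,  0.        ,  1.        ]])}
top {'vertical_fov': 47.369337174693, 'cx': 320.8463645256683, 'cy': 198.7683466700658, 'T': array([[-0.02609332,  0.99849289, -0.04828133,  0.53751147],
       [-0.99964002, -0.02636399, -0.00497767, -0.22294531],
       [-0.00624306,  0.04813406,  0.99882137,  1.25434978],
       [ 0.        ,  0.        ,  0.        ,  1.        ]])}
{'time': 0.1, 'q': array([ 1.22189385e+00,  2.21162187e-01,  1.52750249e+00, -2.16215753e-05,
        1.39468124e+00, -1.26072039e-01]), 'qd': array([ 0.00025916, -0.00109194, -0.00386834,  0.00085437, -0.00105519,
        0.00019938]), 'effort': array([ 9.84020917e-04, -4.95949352e+01, -3.88520658e+01,  7.02020153e-02,
        5.14892628e-02, -5.98135625e-05]), 'tcp_pos': array([0.13792578, 0.60903408, 0.22953432]), 'tool_rot': array([-1.95894572e-04,  1.11182920e-01,  9.93799572e-01, -8.54531807e-04]), 'ft_force': array([-1.03889613, -0.25649135,  0.44787481]), 'ft_torque': array([-0.00472853, -0.00205139, -0.04653149]), 'finger_force': 0.0, 'width': 1.0015419866398156}
```

View pics/top0.png

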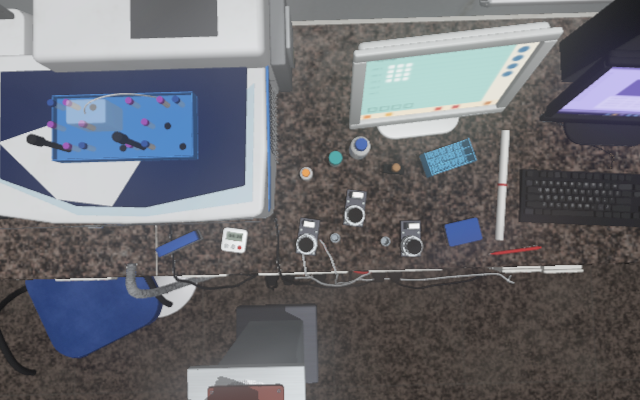

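View pics/scene0.png

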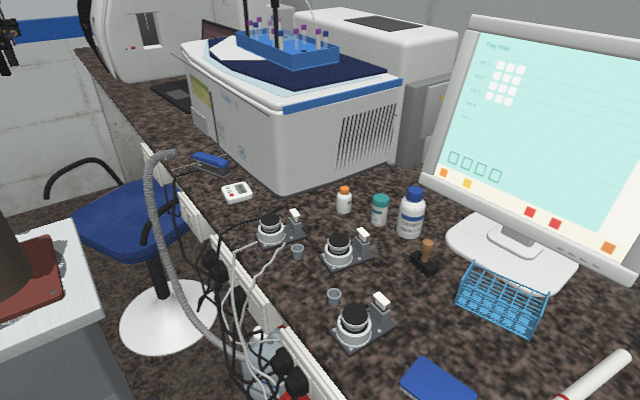

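The top view shows three mounts with pads near (307,243), (355,214) and (412,245), and their tags on the far side (up in the image). The cups sit between them at (335,238) and (385,241). I'll enlarge this area.

```bash
python3 - <<'E'
import cv2
im=cv2.imread("pics/top0.png")[180:270,285:435]
cv2.imwrite("pics/c1.png",cv2.resize(im,None,fx=5.3333,fy=5.3333,interpolation=cv2.INTER_CUBIC))
im=cv2.imread("pics/scene0.png")[195:355,245:405]
cv2.imwrite("pics/c2.png",cv2.resize(im,None,fx=3.75,fy=3.75,interpolation=cv2.INTER_CUBIC))
E
```

```text
(no output)
```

View pics/c1.png

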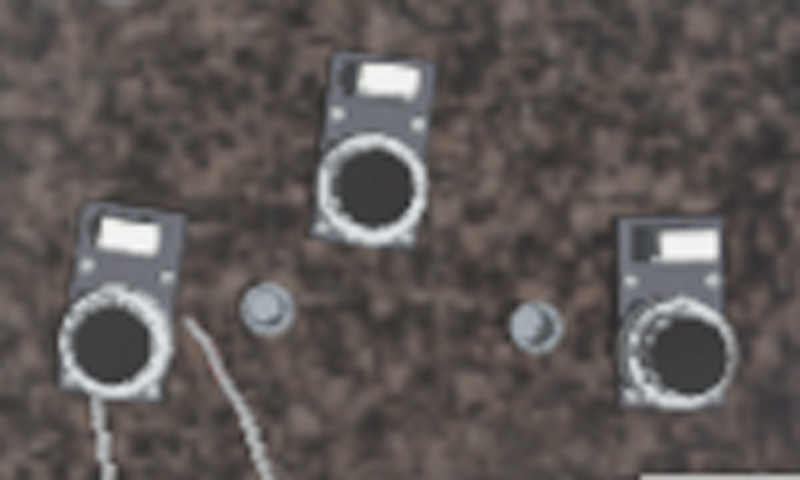

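View pics/c2.png

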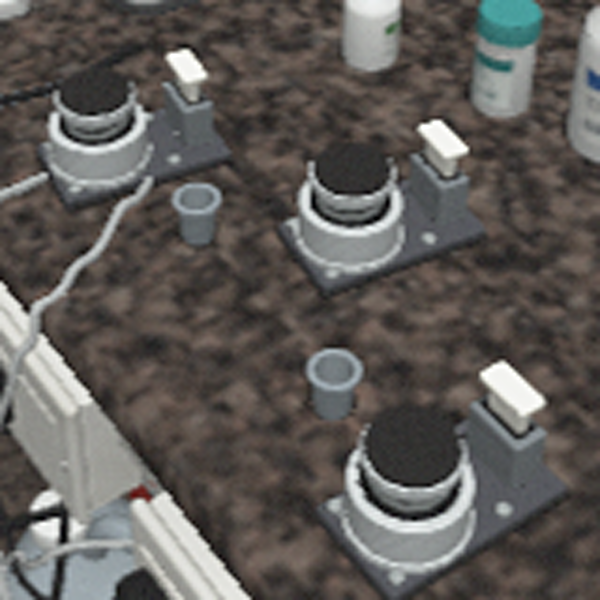

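```bash
cat > h.py <<'E'
from station import *
import numpy as np
from scipy.spatial.transform import Rotation as R
def world(s,u,v,z):
    f=200/np.tan(np.radians(s["vertical_fov"]/2)); T=s["T"]
    d=T[:3,:3]@np.array([(u-s["cx"])/f,-(v-s["cy"])/f,-1]); o=T[:3,3]
    return (o+d*(z-o[2])/d[2])
def to(p,yaw=None):   # shift in tool axes, mm, to world p
    st=get_state(); w=st["tool_rot"]; r=R.from_quat([w[1],w[2],w[3],w[0]])
    M=r.as_matrix()
    return np.round(M.T@(np.array(p)-st["tcp_pos"])*1000,1), "tooly yaw(deg)",np.degrees(np.arctan2(-M[0,1],M[1,1])).round(1)
E
python3 - <<'E'
from h import *
t=snapshot("top"); s=snapshot("scene")
T=[(112,344,129,237),(373,187,390,80),(689,355,690,245)]
S=[(96,92,187,67),(352,168,443,147),(416,445,512,390)]
for a,b in zip(T,S):
    for sn,q,k,ox,oy in((t,a,5.3333,285,180),(s,b,3.75,245,195)):
        P,G=[world(sn,ox+q[i]/k-.4,oy+q[i+1]/k-.4,.056) for i in(0,2)]
        d=G-P; print(P[:2].round(4),G[:2].round(4),np.hypot(*d[:2]).round(4),np.degrees(np.arctan2(d[1],d[0])).round(1))
print(to([.45,.07,.12]))
E
```

```text
[ 0.4777 -0.1739] [ 0.5299 -0.1836] 0.0531 -10.5
[ 0.4798 -0.1805] [ 0.5321 -0.1894] 0.0531 -9.7
[ 0.5513 -0.3043] [ 0.6039 -0.3143] 0.0535 -10.7
[ 0.5537 -0.3096] [ 0.6022 -0.3234] 0.0505 -15.9
[ 0.465  -0.4567] [ 0.5188 -0.4591] 0.0539 -2.6
[ 0.4679 -0.4617] [ 0.5198 -0.463 ] 0.0519 -1.4
(array([-423.4, -456.8,  110.4]), 'tooly yaw(deg)', np.float64(-12.8))
```

>>> servo_tool(motion=[[[-23.8,-21,2.5],[0,0,0]],[[-23.8,-21,2.5],[0,0,0]],[[-23.8,-21,2.5],[0,0,0]],[[-23.8,-21,2.5],[0,0,0]],[[-23.8,-21,2.5],[0,0,0]],[[-23.8,-21,2.5],[0,0,0]],[[-23.8,-21,2.5],[0,0,0]],[[-23.8,-21,2.5],[0,0,0]],[[-23.8,-21,2.5],[0,0,0]],[[-23.8,-21,2.5],[0,0,0]],[[-23.8,-21,2.5],[0,0,0]],[[-23.8,-21,2.5],[0,0,0]]], claw=1, grip_force=20)

```text
time: 1.2
tcp_pos: [0.3615, 0.2993, 0.2005]
tool_rot: [0.0, 0.111, 0.994, 0.0]
ft_force: [1.2, 1.1, 1.3]
width: 0.178
finger_force: 0.0
```

>>> servo_tool(motion=[[[-8.8,-23.7,0],[0,0,0]],[[-8.8,-23.7,0],[0,0,0]],[[-8.8,-23.7,0],[0,0,0]],[[-8.8,-23.7,0],[0,0,0]],[[-8.8,-23.7,0],[0,0,0]],[[-8.8,-23.7,0],[0,0,0]],[[-8.8,-23.7,0],[0,0,0]],[[-8.8,-23.7,0],[0,0,0]],[[-8.8,-23.7,0],[0,0,0]],[[-8.8,-23.7,0],[0,0,0]],[[-8.8,-23.7,0],[0,0,0]],[[-8.8,-23.7,0],[0,0,0]]])

```text
time: 2.2
tcp_pos: [0.401, -0.0012, 0.2006]
tool_rot: [0.0, 0.111, 0.994, 0.0]
ft_force: [0.9, -0.3, 0.3]
width: 0.005
finger_force: 0.0
```

```bash
python3 - <<'E'
from h import *
st=get_state(); print(st["time"],st["tcp_pos"],st["width"],st["q"].round(2)); s=snapshot("scene"); 
print("corner",world(s,282,193,0)); print(to([.41,-.177,.14]))
E
```

```text
2.2 [ 0.40099255 -0.00124581  0.20056587] 0.005236860200891214 [-0.2  -0.33  2.11  0.    1.36 -1.55]
corner [ 0.59095503 -0.03767172  0.        ]
(array([ -46.3, -165.9,   61.3]), 'tooly yaw(deg)', np.float64(-12.8))
```

>>> servo_tool(motion=[[[-5.8,-20.7,7.5],[0,0,0]],[[-5.8,-20.7,7.5],[0,0,0]],[[-5.8,-20.7,7.5],[0,0,0]],[[-5.8,-20.7,7.5],[0,0,0]],[[-5.8,-20.7,7.5],[0,0,0]],[[-5.8,-20.7,7.5],[0,0,0]],[[-5.8,-20.7,7.5],[0,0,0]],[[-5.8,-20.7,7.5],[0,0,0]],[[0,0,0],[0,0,0]],[[0,0,0],[0,0,0]]])

```text
time: 3.08
tcp_pos: [0.4093, -0.172, 0.14]
tool_rot: [-0.001, 0.112, 0.994, 0.0]
ft_force: [0.6, 0.1, 0.8]
width: 0.005
finger_force: 0.0
```

```bash
python3 - <<'E'
from h import *
import cv2
s=snapshot("wrist"); st=get_state(); np.savez("w1",**{k:s[k] for k in("vertical_fov","cx","cy","T")}); cv2.imwrite("pics/w1.png",s["img"][...,::-1])
print(st["tcp_pos"],s["T"].round(3),s["cx"],s["cy"],s["vertical_fov"])
print(to([.479,-.177,.075]))
E
```

```text
[ 0.40949551 -0.17147667  0.14033481] [[ 0.223 -0.932 -0.287  0.328]
 [ 0.975  0.213  0.065 -0.154]
 [ 0.001 -0.295  0.956  0.294]
 [ 0.     0.     0.     1.   ]] 318.4993165553794 196.04606762838728 66.39482109166919
(array([-69.1,  10. ,  65.3]), 'tooly yaw(deg)', np.float64(-12.8))
```

View pics/w1.png

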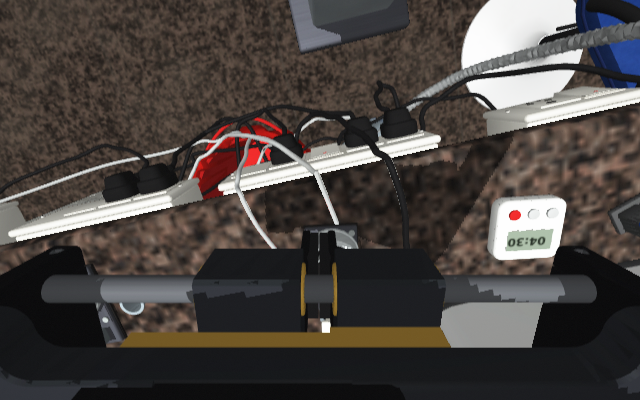

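The wrist view shows the closed fingers at about (320,270), with the left mount's near edge behind them at (345,240). It's too occluded to refine the pad position, so I'll use the averaged two-camera estimate.

>>> servo_tool(motion=[[[-17.3,2.5,0],[0,0,0]],[[-17.3,2.5,0],[0,0,0]],[[-17.3,2.5,0],[0,0,0]],[[-17.2,2.5,0],[0,0,0]],[[0,0,16],[0,0,0]],[[0,0,16],[0,0,0]],[[0,0,16],[0,0,0]],[[0,0,16],[0,0,0]],[[0,0,1.5],[0,0,0]],[[0,0,0],[0,0,0]],[[0,0,0],[0,0,0]],[[0,0,0],[0,0,0]]])

```text
time: 4.13
tcp_pos: [0.4804, -0.1774, 0.0765]
tool_rot: [0.001, 0.111, 0.994, -0.0]
ft_force: [-0.3, -0.8, 0.0]
width: 0.002
finger_force: 0.0
```

```bash
python3 - <<'E'
from h import *
import cv2
s=snapshot("scene"); cv2.imwrite("pics/s2.png",cv2.resize(s["img"][170:330,200:440,::-1],None,fx=3,fy=3,interpolation=cv2.INTER_CUBIC))
st=get_state();print(to([.479,-.177,.064]),st["tcp_pos"],st["ft_force"],st["time"])
E
```

```text
(array([ 1.5,  0.2, 12.5]), 'tooly yaw(deg)', np.float64(-12.7)) [ 0.48035645 -0.17754209  0.07652044] [ 0.45679454  0.24320538 -0.5422191 ] 4.1833
```

View pics/s2.png

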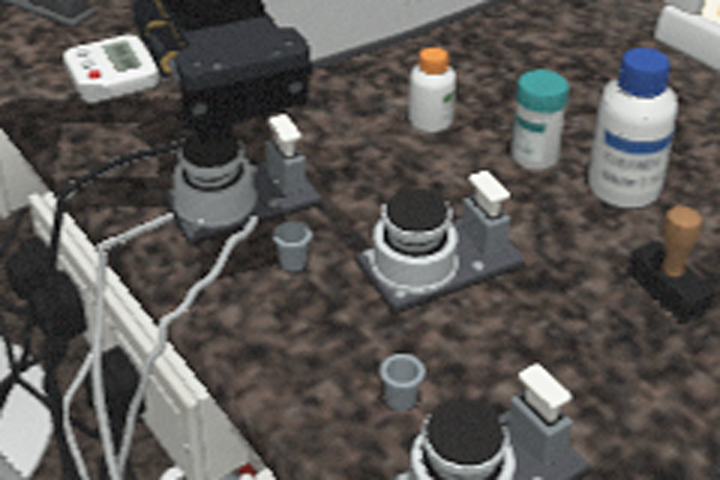

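The fingers sit over the left pad, at about (212,150) in the crop, and nothing is touching yet. I'll press it now.

>>> servo_tool(motion=[[[0,0,4.5],[0,0,0]],[[0,0,4],[0,0,0]],[[0,0,2],[0,0,0]],[[0,0,2],[0,0,0]],[[0,0,2],[0,0,0]],[[0,0,2],[0,0,0]],[[0,0,2],[0,0,0]],[[0,0,0],[0,0,0]],[[0,0,0],[0,0,0]],[[0,0,0],[0,0,0]]])

```text
time: 5.02
tcp_pos: [0.4793, -0.1774, 0.0571]
tool_rot: [-0.0, 0.111, 0.994, 0.0]
ft_force: [-3.6, 1.2, 7.9]
width: 0.006
finger_force: 3.9
```

>>> servo_tool(motion=[[[0,0,1.5],[0,0,0]],[[0,0,1.5],[0,0,0]],[[0,0,0],[0,0,0]],[[0,0,0],[0,0,0]],[[0,0,0],[0,0,0]]])

```text
time: 5.43
tcp_pos: [0.4794, -0.1774, 0.0544]
tool_rot: [-0.0, 0.111, 0.994, 0.0]
ft_force: [-4.6, 2.1, 10.5]
width: 0.004
finger_force: 5.2
```

>>> servo_tool(motion=[[[0,0,0],[0,0,0]],[[0,0,0],[0,0,0]]])

```text
time: 5.6
tcp_pos: [0.4794, -0.1774, 0.0544]
tool_rot: [-0.0, 0.111, 0.994, 0.0]
ft_force: [-4.6, 2.7, 10.6]
width: 0.005
finger_force: 5.2
```

>>> servo_tool(motion=[[[0,0,0],[0,0,0]],[[0,0,0],[0,0,0]]])

```text
time: 5.77
tcp_pos: [0.4794, -0.1774, 0.0544]
tool_rot: [-0.0, 0.111, 0.994, -0.0]
ft_force: [-3.5, 3.2, 10.2]
width: 0.007
finger_force: 5.2
```

Left pad: about 10.4 N at about 9.6 mm, with a slope of roughly 1 N/mm, so it isn't weak. Next is the middle mount.

>>> servo_tool(motion=[[[0,0,-5],[0,0,0]],[[0,0,-10],[0,0,0]],[[0,0,-15],[0,0,0]],[[0,0,-15],[0,0,0]],[[-16.6,-18.4,0],[0,0,0]],[[-16.6,-18.4,0],[0,0,0]],[[-16.6,-18.4,0],[0,0,0]],[[-16.6,-18.4,0],[0,0,0]],[[-16.6,-18.4,0],[0,0,0]],[[-16.6,-18.4,0],[0,0,0]],[[0,0,0],[0,0,0]],[[0,0,0],[0,0,0]]])

```text
time: 6.77
tcp_pos: [0.5521, -0.3078, 0.0981]
tool_rot: [-0.0, 0.112, 0.994, 0.0]
ft_force: [0.5, 0.6, 0.1]
width: 0.008
finger_force: 0.0
```

```bash
python3 - <<'E'
from h import *
print(to([.5525,-.307,.064]),get_state()["ft_force"],get_state()["tcp_pos"])
E
```

```text
(array([-0.2,  0.9, 34.1]), 'tooly yaw(deg)', np.float64(-12.8)) [0.49776279 0.56658184 0.11179214] [ 0.55210267 -0.30781241  0.09811882]
```

>>> servo_tool(motion=[[[0,0,10],[0,0,0]],[[0,0,10],[0,0,0]],[[0,0,6],[0,0,0]],[[0,0,4],[0,0,0]],[[0,0,2],[0,0,0]],[[0,0,2],[0,0,0]],[[0,0,2],[0,0,0]],[[0,0,2],[0,0,0]],[[0,0,2],[0,0,0]],[[0,0,0],[0,0,0]],[[0,0,0],[0,0,0]],[[0,0,0],[0,0,0]]])

```text
time: 7.77
tcp_pos: [0.5523, -0.3068, 0.0596]
tool_rot: [0.0, 0.111, 0.994, 0.0]
ft_force: [-3.0, 3.2, 6.1]
width: 0.005
finger_force: 3.4
```

>>> servo_tool(motion=[[[0,0,1.5],[0,0,0]],[[0,0,1.5],[0,0,0]],[[0,0,0],[0,0,0]],[[0,0,0],[0,0,0]],[[0,0,0],[0,0,0]]])

```text
time: 8.18
tcp_pos: [0.5524, -0.3069, 0.0572]
tool_rot: [0.0, 0.111, 0.994, -0.0]
ft_force: [-3.3, 3.9, 10.2]
width: 0.002
finger_force: 5.0
```

>>> servo_tool(motion=[[[0,0,0],[0,0,0]],[[0,0,0],[0,0,0]]])

```text
time: 8.35
tcp_pos: [0.5524, -0.307, 0.0572]
tool_rot: [0.0, 0.111, 0.994, -0.0]
ft_force: [-4.0, 3.7, 10.0]
width: 0.004
finger_force: 5.0
```

>>> servo_tool(motion=[[[0,0,-5],[0,0,0]],[[0,0,-10],[0,0,0]],[[0,0,-15],[0,0,0]],[[0,0,-15],[0,0,0]],[[0,0,0],[0,0,0]]])

```text
time: 8.77
tcp_pos: [0.5543, -0.3086, 0.1046]
tool_rot: [0.003, 0.111, 0.994, -0.002]
ft_force: [1.0, -0.2, 0.8]
width: 0.007
finger_force: 0.0
```

```bash
python3 - <<'E'
from h import *
print(to([.4665,-.459,.100]),get_state()["ft_force"],get_state()["tcp_pos"])
E
```

```text
(array([  52.4, -166. ,    4.7]), 'tooly yaw(deg)', np.float64(-12.8)) [ 0.95835601 -0.2175638   0.79435592] [ 0.55428865 -0.30864651  0.10455482]
```

Middle pad: about 10 N at 6.8 mm, so roughly 1.3 N/mm. Next is the right pad, turning the tool to match that mount's yaw.

>>> servo_tool(motion=[[[6.6,-20.7,0],[0,0,0]],[[6.6,-20.7,0],[0,0,0]],[[6.6,-20.7,0],[0,0,0]],[[6.6,-20.7,0],[0,0,0]],[[6.6,-20.7,0],[0,0,0]],[[6.6,-20.7,0],[0,0,0]],[[6.6,-20.7,0],[0,0,0]],[[6.6,-20.7,0],[0,0,0]],[[0,0,0],[0,0,-0.09]],[[0,0,0],[0,0,-0.09]],[[0,0,0],[0,0,0]],[[0,0,0],[0,0,0]]])

```text
time: 9.77
tcp_pos: [0.4638, -0.4568, 0.0999]
tool_rot: [-0.0, 0.023, 1.0, 0.0]
ft_force: [0.4, 0.4, 1.0]
width: 0.002
finger_force: 0.0
```

```bash
python3 - <<'E'
from h import *
print(to([.4665,-.459,.064]),get_state()["ft_force"],get_state()["tcp_pos"])
E
```

```text
(array([-2.8, -2.1, 35.9]), 'tooly yaw(deg)', np.float64(-2.6)) [0.4315622  0.44509619 1.01683455] [ 0.46380036 -0.45677976  0.09989576]
```

>>> servo_tool(motion=[[[-2.8,-2.1,9],[0,0,0]],[[0,0,10],[0,0,0]],[[0,0,9],[0,0,0]],[[0,0,4],[0,0,0]],[[0,0,2],[0,0,0]],[[0,0,2],[0,0,0]],[[0,0,2],[0,0,0]],[[0,0,2],[0,0,0]],[[0,0,2],[0,0,0]],[[0,0,0],[0,0,0]],[[0,0,0],[0,0,0]],[[0,0,0],[0,0,0]]])

```text
time: 10.77
tcp_pos: [0.4669, -0.4592, 0.0589]
tool_rot: [0.0, 0.021, 1.0, -0.0]
ft_force: [-0.7, 0.7, 1.7]
width: 0.006
finger_force: 0.8
```

>>> servo_tool(motion=[[[0,0,1.5],[0,0,0]],[[0,0,1.5],[0,0,0]],[[0,0,0],[0,0,0]],[[0,0,0],[0,0,0]],[[0,0,0],[0,0,0]]])

```text
time: 11.18
tcp_pos: [0.467, -0.4593, 0.0558]
tool_rot: [0.0, 0.021, 1.0, -0.0]
ft_force: [0.6, -0.4, 1.9]
width: 0.005
finger_force: 1.3
```

>>> servo_tool(motion=[[[0,0,0],[0,0,0]],[[0,0,0],[0,0,0]]])

```text
time: 11.35
tcp_pos: [0.4669, -0.4593, 0.0558]
tool_rot: [0.0, 0.021, 1.0, -0.0]
ft_force: [0.3, -0.4, 3.3]
width: 0.004
finger_force: 1.3
```

>>> servo_tool(motion=[[[0,0,-5],[0,0,0]],[[0,0,-10],[0,0,0]],[[0,0,-15],[0,0,0]],[[0,0,-15],[0,0,0]],[[0,0,0],[0,0,0]]])

```text
time: 11.77
tcp_pos: [0.4683, -0.461, 0.1055]
tool_rot: [0.002, 0.021, 1.0, -0.002]
ft_force: [-0.1, -1.0, 1.1]
width: 0.005
finger_force: 0.0
```

```bash
python3 - <<'E'
from h import *
import cv2
print(to([.519,-.461,.064]),get_state()["ft_force"],get_state()["tcp_pos"])
s=snapshot("scene"); cv2.imwrite("pics/s3.png",cv2.resize(s["img"][190:360,230:430,::-1],None,fx=3.5,fy=3.5,interpolation=cv2.INTER_CUBIC))
E
```

```text
(array([-50.5,   2.4,  41.7]), 'tooly yaw(deg)', np.float64(-2.4)) [-0.14779574 -1.04422417  1.08466668] [ 0.46831932 -0.46104401  0.10547879]
```

View pics/s3.png

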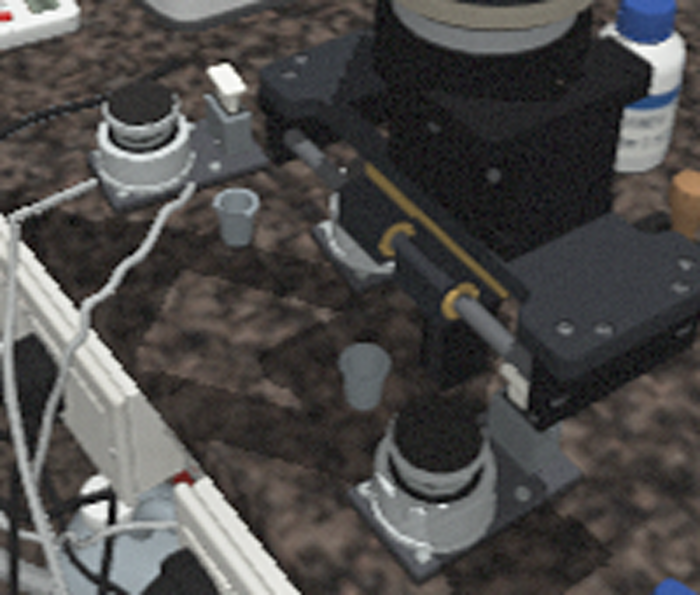

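The right pad needed only 2–3 N at 8.2 mm, so it's the weak one. The mounts stand undisturbed. In the crop, the right pad is at (440,435) and its tag at about (515,380), still up. I'll push that tag down.

>>> servo_tool(motion=[[[-12.6,0.6,0],[0,0,0]],[[-12.6,0.6,0],[0,0,0]],[[-12.6,0.6,0],[0,0,0]],[[-12.6,0.6,0],[0,0,0]],[[0,0,10],[0,0,0]],[[0,0,10],[0,0,0]],[[0,0,10],[0,0,0]],[[0,0,6],[0,0,0]],[[0,0,0],[0,0,0]],[[0,0,0],[0,0,0]]])

```text
time: 12.65
tcp_pos: [0.5161, -0.4584, 0.0634]
tool_rot: [-0.001, 0.022, 1.0, 0.001]
ft_force: [0.2, -0.2, 0.1]
width: 0.001
finger_force: 0.0
```

```bash
python3 - <<'E'
from h import *
print(to([.519,-.461,.050]),get_state()["ft_force"],get_state()["tcp_pos"])
E
```

```text
(array([-3. , -2.5, 13.4]), 'tooly yaw(deg)', np.float64(-2.5)) [ 0.20108449 -0.2383116   0.1367429 ] [ 0.51614281 -0.45843025  0.06335847]
```

>>> servo_tool(motion=[[[0,0,-4],[0,0,0]],[[-3,-2.5,0],[0,0,0]],[[0,0,3],[0,0,0]],[[0,0,2],[0,0,0]],[[0,0,2],[0,0,0]],[[0,0,2],[0,0,0]],[[0,0,2],[0,0,0]],[[0,0,2],[0,0,0]],[[0,0,2],[0,0,0]],[[0,0,0],[0,0,0]],[[0,0,0],[0,0,0]]])

```text
time: 13.57
tcp_pos: [0.52, -0.4613, 0.0531]
tool_rot: [-0.0, 0.021, 1.0, 0.0]
ft_force: [0.8, -0.2, 0.9]
width: 0.007
finger_force: 0.1
```

>>> servo_tool(motion=[[[0,0,1],[0,0,0]],[[0,0,1],[0,0,0]],[[0,0,1],[0,0,0]],[[0,0,0],[0,0,0]],[[0,0,0],[0,0,0]],[[0,0,0],[0,0,0]]])

```text
time: 14.07
tcp_pos: [0.5201, -0.4614, 0.0513]
tool_rot: [-0.0, 0.021, 1.0, -0.0]
ft_force: [-2.9, 2.0, 6.6]
width: 0.003
finger_force: 3.2
```

>>> servo_tool(motion=[[[0,0,1],[0,0,0]],[[0,0,1],[0,0,0]],[[0,0,1],[0,0,0]],[[0,0,0],[0,0,0]],[[0,0,0],[0,0,0]],[[0,0,0],[0,0,0]]])

```text
time: 14.57
tcp_pos: [0.5206, -0.462, 0.0511]
tool_rot: [0.0, 0.021, 1.0, -0.001]
ft_force: [-5.8, 6.7, 18.6]
width: 0.005
finger_force: 9.5
```

>>> servo_tool(motion=[[[0,0,1],[0,0,0]],[[0,0,1],[0,0,0]],[[0,0,0],[0,0,0]],[[0,0,0],[0,0,0]],[[0,0,0],[0,0,0]]])

```text
time: 14.98
tcp_pos: [0.5208, -0.4625, 0.0511]
tool_rot: [0.001, 0.021, 1.0, -0.001]
ft_force: [-9.1, 9.0, 28.0]
width: 0.004
finger_force: 13.7
```

The tag is on its stop: force rises with no further travel. I'll come clear and check.

>>> servo_tool(motion=[[[0,0,-4],[0,0,0]],[[0,0,-5],[0,0,0]],[[0,0,-10],[0,0,0]],[[0,0,-20],[0,0,0]],[[0,0,-25],[0,0,0]],[[0,0,-25],[0,0,0]],[[0,0,-25],[0,0,0]],[[0,0,-25],[0,0,0]],[[0,0,-15],[0,0,0]],[[0,0,0],[0,0,0]],[[0,0,0],[0,0,0]]])

```text
time: 15.9
tcp_pos: [0.5205, -0.4618, 0.2004]
tool_rot: [0.001, 0.021, 1.0, -0.001]
ft_force: [-0.6, -0.6, -0.3]
width: 0.004
finger_force: 0.0
```

```bash
python3 - <<'E'
from h import *
import cv2
print(get_state()["ft_force"],get_state()["tcp_pos"])
s=snapshot("scene"); cv2.imwrite("pics/s4.png",cv2.resize(s["img"][190:360,230:430,::-1],None,fx=3.5,fy=3.5,interpolation=cv2.INTER_CUBIC))
E
```

```text
[-0.64876173 -0.56401187 -0.29932616] [ 0.5204815  -0.4618303   0.20036624]
```

View pics/s4.png

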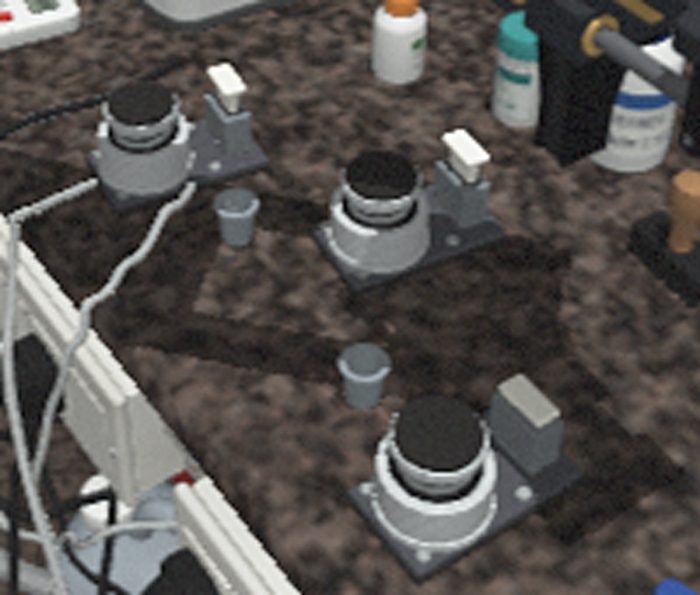

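The right mount's tag at (530,400) is seated on its block. The left tag (227,85) and middle tag (465,152) are still up, and the mounts and cups haven't moved. I'll hand the job in.

```bash
python3 -c "
from station import *
print(close_job())"
```

```text
the job is handed in; nothing more can be done
None
```

I pressed the three pads left to right; the right mount was softest at about 0.3 N/mm (left about 1.0, middle about 1.3), so I pushed its tag fully down, left the other two tags up, came clear and handed the job in at about 16 s.

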